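# Turn the lino block face down for printing

### The job

Get the carved lino block ready for printing: press the pry lever right down so that the block's end rises out of its frame, lift the block out and let it go over the top edge of the turning ramp, so that it tips over that edge and flips by itself onto the metal slide; do not turn it over in the gripper or push it over. When it has come to rest on the slide untouched, carry it to the printing board and lay it flat on the sheet with the carved face down, lengthwise, one short end pushed up against the stop bar and centred on the bar. Let go of it there and leave the jar, the brush and the ink roller where they are.

Things in the scene. Friction and masses are not known exactly. Their poses are not given: they have to be found in the camera images.
- block_center (a point): Lino block, 80 x 60 x 10 mm (x, y, z), about 45 g: plywood with a grey lino layer carved with a leaf on its face. Point at its centre; x along the 80 mm length, z out of the carved face (up at the start, straight down at the end). It starts flush in the frame's recess, its x along the frame's x; it cannot be gripped until the lever has raised it.
- lever (a joint): Pry lever on the frame, rad: 0 handle up (start), 0.47 fully down. Pivot along the frame's y, 75 mm from frame_recess towards its -x, 24 mm above the table; its tongue lies under the block. About 3 N on the pad moves it; it stays where left. Fully down, the block's end on the lever side stands about 37 mm higher, the block leaning about 0.47 rad, its other end still in the recess.
- lever_pad (a point): Middle of the top of the lever's black handle pad (34 x 26 mm, leaning 0.5 rad at the start), 78 mm above the table at the start. It swings down 44 mm to 34 mm above the table while moving 14 mm outward (frame's -x).
- frame_recess (a point): Wooden carving frame, fixed. Point at the centre of its recess floor, 14 mm above the table; x along the block, away from the lever; z up. The recess is 84 x 65 mm; its side walls are 12 mm thick and reach 24 mm above the table, flush with the block.
- turner_edge (a point): Turning ramp, fixed. Middle of its top edge: top of an 8 mm rod, 36 mm long along y, 185 mm above the table; z up. The ramp (36 mm wide) falls at 60 degrees towards -x; to +x is air over the slide. A block let go 0 to 30 mm above the rod with 16 to 26 mm of one end on its -x side, level or with the outer (+x) end up to 0.5 rad lower, flips and slides to the slide's foot.
- turner_landing (a point): Point on the surface of the slide, 40 mm up from its foot, 127 mm from the edge towards +x and 30 mm above the table; axes parallel to turner_edge. The slide is slick sheet aluminium, 150 mm wide along y, sloping down at 20 degrees towards +x to a 14 mm high wooden stop that catches the block.
- board_stop (a point): Printing board, fixed, 190 x 130 mm, top 12 mm above the table, with a paper sheet on it. Point at the foot of the inner face of the aluminium stop bar, midway along it, at the height of the board's top; x points into the bar, the sheet lies towards -x; y along the bar. The bar is 90 mm long, 8 mm high, 12 mm thick. The block ends with its long side along x, its centre 40 mm from here.
- jar: Bystander: closed white jar, 72 mm across, 85 mm high. Origin under its centre.
- brush: Bystander: flat brush with a wooden handle lying on the table, about 200 mm long.
- brayer: Bystander: ink roller with wooden handle lying on the table, about 160 mm long. Origin under the roller.
There are look-alikes about, which are no part of the job. Of the things shaped like the part that bears lever, the wooden one is meant.

How it is judged:
By the outcome, as a careful person would: the job done as asked, in the order asked, and still so for the second after the job is handed in, with the robot touching nothing.
It also fails if it takes over 64 s, if anything falls off the work surface, if the arm or the gripper's body presses on something with over 40 N, if the wrist force passes 120 N, or if a joint passes its speed limit or range.

### The arm

A 6-joint arm with a two-finger parallel gripper is mounted at the origin on the work surface. World frame = base frame: x ahead of the robot, y to its left, z up, the work surface at z = 0. Lengths are in m, angles in rad, forces in N, time in s.
With the tool pointing down it reaches from about 0.3 to 0.85 m from the base axis. Payload 5.4 kg.
Tool frame: the origin (TCP) lies at the very end of the fingers, on their centre line; the grasp point (between the pads) lies 19 mm behind it (env.hold_point_z is the distance from the TCP to the grasp point, in m); z points along the fingers, y is the line along which they close (so a half turn about z gives the same grasp; the last joint's range is limited). The gripper opens to 85 mm and grips with 20 to 120 N. Pads are 22 mm wide; open, the fingers measure 114 mm over their backs; the gripper's body (76 mm by 85 mm) begins 54 mm behind the grasp point. The pads swing forward as they close: fully open they stand 13 mm farther back than shut.
Start: joints at [-1.419, 0.158, 1.597, -0, 1.386, -0.21], TCP at [0.204, -0.538, 0.231] pointing down, gripper open.
Joint ranges: [-2.91, 2.91], [-0.94, 2.29], [0.18, 2.7], [-1.29, 4.43], [0.17, 2.64], [-3, 3]. Speed limits (rad/s): [2.57, 2.57, 3.14, 3.14, 3.14, 3.14].

### API

Orientations are given as a unit quaternion [w, x, y, z].
In Python, from workcell import env, eyes gives the robot as it stands.
- The arm moves only by the tool servo_tool, never from a script. Its argument "motion" is one flat list of numbers, 7 for each row, row after row: the finger opening in mm, from 0 to 85.4, then the shift along the tool's x, y, z in mm, then the turn, a rotation vector about the tool's x, y, z in degrees. In form: [fingers, dx, dy, dz, ax, ay, az, fingers, dx, dy, dz, ax, ay, az, ...]. A call has 1 to 5 rows; each row shifts and turns the commanded pose from where the row before left it, along the tool's axes as they then stand; what a row does not reach is not made up. A row lasts 1/10 s, in which the tool goes at most 50 mm and 8.59 degrees, less where a joint would pass 70% of its speed; a pose out of reach is approached as far as the arm can. A call is refused whole if a number of a shift passes 50 or a number of a turn 8.59, either way. A call with a gripper value outside its range is refused whole. The fingers move at their own pace and stop on an object; "newtons" is the grip in N (left out, the last holds). Time passes only in rows, so rows that do not move let the fingers close. It gives the time, the measured TCP pose, the force, the opening and the grip force at its end, in the units of the state.
- env.get_state(): the state, without advancing time (a new reading comes with each control period).
- eyes.grab_frame(name): name is "scene" or "top" or "wrist"; returns a dict with "frame" (384x512x3 uint8, red, green, blue), "depth" (384x512 float32, m along the optical axis (not along the pixel's ray), 0 where there is no reading), "mtx" (3x3 intrinsics, pixels), "k1" (the pictures are not rectified: a ray, as slopes to the right and down, at radius r is drawn at 1 + k1 r^2 times it, then the intrinsics apply), "T" (4x4, takes a point from camera to world coordinates). Camera axes: x right, y down, z forward; pixel columns grow to the right and rows downward; lengths in m; the calibration is good to about 2 mm. A picture is of the moment at which its call begins.
- env.finish_job(): hands the job in; it is judged then, once.
The state is a dict: "time": time; "joint_pos": joint angles; "dq": joint speeds; "effort": joint torques, N m; "eef_pos": TCP position; "tool_rot": TCP orientation; "force": force on the tool from outside, world axes, zero at the start; "wrist_torque": the same for the moment, N m; "width": finger opening in m; "grasp_force": force on a finger pad.
Only numpy, scipy, OpenCV 4.12 (cv2) and the standard library are available. Lean on these libraries where they do the work, as an engineer would, in place of code of your own. Each camera call takes 0.05 s, during which the arm holds its last target. There are 200 camera calls.

## Working session

There is one attempt and no reset: what is moved stays moved. The work goes in short steps, Python scripts to look and compute and a tool call to move; the robot and the scene stay as the last step left them, time stands still between calls to the robot, and variables do not carry over. Pictures are saved under pics/ and viewed, at most 10 in all, crops included, and the job is handed in when it is done.

Besides the shell and the picture viewer there is one more tool, called as name(argument=value, ...) on one line, values as JSON. servo_tool: Moves the arm, as the interface text tells. Its arguments: {"type":"object","properties":{"motion":{"type":"array"},"newtons":{"type":"number"}},"required":["motion"]}

```bash
mkdir -p pics
cat > h.py <<'E'
import numpy as np, cv2
from workcell import env, eyes
from scipy.spatial.transform import Rotation as R
def save(n,f): cv2.imwrite(f'pics/{n}.png',cv2.cvtColor(f['frame'],cv2.COLOR_RGB2BGR))
def cloud(f):
    h,w=f['depth'].shape;K=f['mtx'];u,v=np.meshgrid(np.arange(w),np.arange(h))
    p=cv2.undistortPoints(np.stack([u,v],-1).reshape(-1,1,2).astype(np.float64),K,np.array([f['k1'],0,0,0,0.]))
    p=p.reshape(h,w,2);d=f['depth'];P=np.dstack([p[...,0]*d,p[...,1]*d,d])
    W=P@f['T'][:3,:3].T+f['T'][:3,3]; W[d==0]=np.nan; return W
def st():
    s=env.get_state();q=s['tool_rot'];r=R.from_quat([q[1],q[2],q[3],q[0]])
    return s,np.array(s['eef_pos']),r
def delta(p,rot):
    "shift mm in tool axes and rotvec deg to target pose"
    s,e,r=st(); print('shift',np.round(r.inv().apply(np.array(p)-e)*1000,1),'rot',np.round(np.degrees((r.inv()*rot).as_rotvec()),1))
E
python3 - <<'E'
from h import *
for n in ('top','scene'):
    f=eyes.grab_frame(n);save(n+'0',f);np.savez(f'{n}0.npz',**f)
    print(n,f['T'].round(3).tolist(),f['mtx'].tolist(),f['k1'])
print(env.get_state(),env.hold_point_z)
E
```

```text
top [[-0.011, -0.992, 0.125, 0.422], [-1.0, 0.011, -0.001, 0.11], [-0.001, -0.125, -0.992, 1.303], [0.0, 0.0, 0.0, 1.0]] [[430.41965103280893, 0.0, 263.66452954276764], [0.0, 430.41965103280893, 193.1759837735273], [0.0, 0.0, 1.0]] -0.14211788357268004
scene [[0.238, 0.579, -0.78, 1.817], [0.971, -0.161, 0.177, -0.174], [-0.023, -0.8, -0.6, 1.086], [0.0, 0.0, 0.0, 1.0]] [[476.96769453736033, 0.0, 262.14777527117496], [0.0, 476.96769453736033, 191.10516577806396], [0.0, 0.0, 1.0]] -0.1778612540319297
{'time': 0.1, 'joint_pos': array([-1.41913411e+00,  1.58983443e-01,  1.59810729e+00,  1.37324103e-05,
        1.38618701e+00, -2.10142999e-01]), 'dq': array([ 0.00015493, -0.00199911, -0.00145732, -0.00085992, -0.00125833,
        0.00018984]), 'effort': array([ 6.89564986e-04, -3.96991432e+01, -3.32334638e+01, -7.89951059e-05,
        4.31643479e-03,  2.82549903e-07]), 'eef_pos': array([ 0.20340717, -0.53724787,  0.23041631]), 'tool_rot': array([-8.41986789e-04,  9.83681577e-01,  1.79916218e-01,  3.13783966e-05]), 'force': array([-0.74813653,  0.21947857,  0.7260009 ]), 'wrist_torque': array([-0.03249902,  0.03112008,  0.01689229]), 'grasp_force': 0.0, 'width': 0.08560221305144776} 0.0187
```

View pics/top0.png

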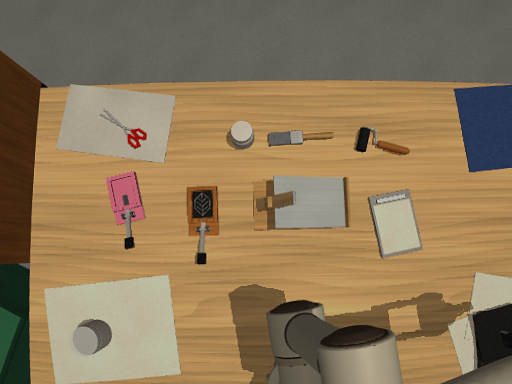

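View pics/scene0.png

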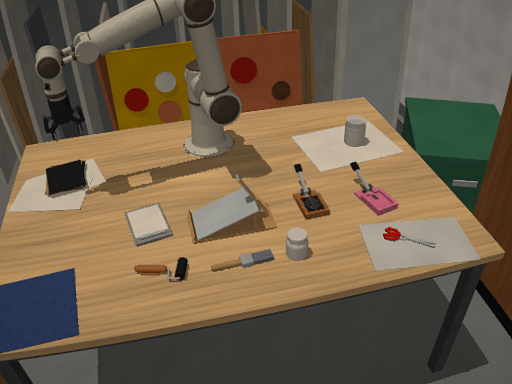

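The top view shows the wooden frame at (202,205) with its lever pad at (201,258), and the turner with its rod near (275,203) and its slide running right to the stop at (347,202). The board is at (396,223) with its bar at (391,198). The pink frame at (125,205) is the decoy. Next I measure these.

Run:
```python
from h import *
f=dict(np.load('top0.npz'));W=cloud(f);im=f['frame']
hsv=cv2.cvtColor(im,cv2.COLOR_RGB2HSV)
def crop(u0,v0,u1,v1,s,n):
    c=cv2.resize(im[v0:v1,u0:u1],None,fx=s,fy=s,interpolation=cv2.INTER_CUBIC);return c
a=crop(180,175,230,275,6,'');b=crop(245,165,360,240,4,'');c=crop(360,180,430,265,4,'')
cv=np.zeros((600,800,3),np.uint8);cv[:600,:300]=a;cv[:300,300:760]=b;cv[300-0:600,300:580]=c[:300]
cv2.imwrite('pics/crops.png',cv[...,::-1])
def reg(name,u0,v0,u1,v1,z0,z1):
    P=W[v0:v1,u0:u1].reshape(-1,3);P=P[(P[:,2]>z0)&(P[:,2]<z1)]
    r=cv2.minAreaRect((P[:,:2]*1000).astype(np.float32));print(name,len(P),P.mean(0).round(4),np.round(r[0],1),np.round(r[1],1),round(r[2],1))
    return P
reg('frame',180,180,225,240,.017,.03)
reg('pad',190,245,215,270,.05,.1)
reg('rod',245,165,360,240,.178,.2)
reg('rampTop',245,165,360,240,.15,.2)
P=reg('slide',275,170,360,240,.02,.09)
P=P[(P[:,2]<.08)]
A=np.c_[P[:,:2],np.ones(len(P))];print('slide plane',np.linalg.lstsq(A,P[:,2],rcond=None)[0])
reg('board',360,180,430,265,.008,.03)
reg('bar',360,180,430,265,.0165,.03)
for (u,v) in [(202,205),(201,258),(275,203),(290,200),(310,203),(340,203),(396,225),(391,198)]: print(u,v,W[v,u].round(4))
```

```text
frame 1017 [0.5501 0.294  0.0238] [537.8 294.3] [138.5  87.9] 1.9
pad 133 [0.3995 0.2886 0.0729] [404.8 288.5] [51.6 26.1] 2.5
rod 48 [0.5504 0.0328 0.1836] [550.9  33.6] [35.6  9.9] 4.9
rampTop 138 [0.5505 0.0407 0.1712] [550.8  41.1] [36.1 25.3] 3.6
slide 3205 [ 0.5515 -0.0356  0.0522] [553.2 -34.3] [151.3 228.2] 1.2
slide plane [-0.00565598  0.31963345  0.06625875]
board 2358 [ 0.4898 -0.2893  0.0125] [ 497.9 -281.3] [188.4 225.3] 86.9
bar 178 [ 0.5259 -0.2811  0.0188] [ 488.8 -287.5] [185.5 115.2] 10.4
202 205 [0.5494 0.2942 0.0264]
201 258 [0.3934 0.2892 0.0771]
275 203 [0.5449 0.0782 0.1053]
290 200 [0.5454 0.0403 0.1737]
310 203 [ 0.5495 -0.0259  0.049 ]
340 203 [ 0.5513 -0.1196  0.0208]
396 225 [ 0.4827 -0.2906  0.0142]
391 198 [ 0.5645 -0.2767  0.021 ]
```

View pics/crops.png

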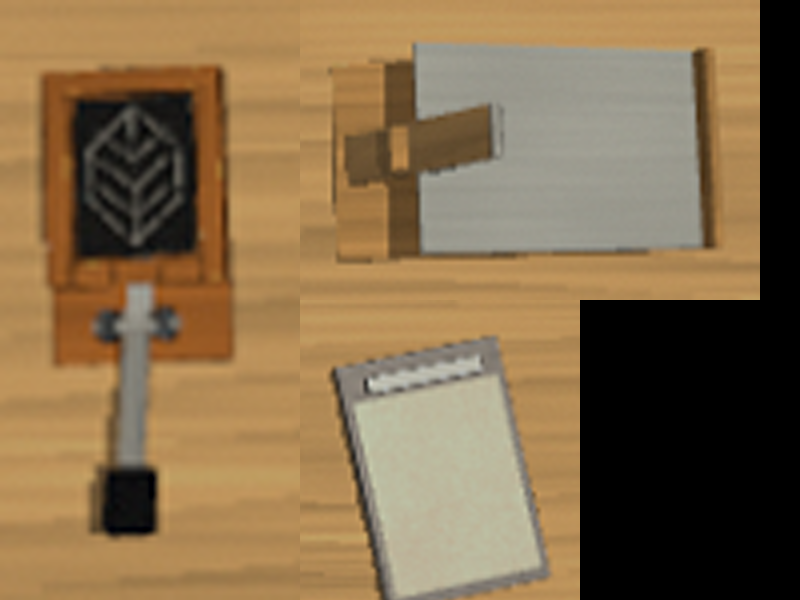

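```bash
cat >> h.py <<'E'
def tool(yaw,tilt=0):
    "tool x at world yaw (deg), pointing down; then tilt deg about tool y"
    return R.from_euler('z',yaw,degrees=True)*R.from_euler('x',180,degrees=True)*R.from_euler('y',tilt,degrees=True)
def plan(pts,fing,start=None,vmax=40,wmax=8):
    "pts: list of (p,rot); prints rows"
    s,p,r=st()
    if start: p,r=np.array(start[0]),start[1]
    out=[]
    for q,rt in pts:
        q=np.array(q);rv=(r.inv()*rt).as_rotvec()
        n=int(max(np.ceil(np.linalg.norm(q-p)*1000/vmax),np.ceil(np.degrees(np.linalg.norm(rv))/wmax),1))
        for i in range(n):
            ra=r*R.from_rotvec(rv*i/n)
            out.append([fing]+[round(float(x),1) for x in ra.inv().apply((q-p)/n*1000)]+[round(float(x),1) for x in np.degrees(rv/n)])
        p,r=q,rt
    for i in range(0,len(out),5): print(sum(out[i:i+5],[]))
E
python3 - <<'E'
from h import *
# half way yaw first so turn direction is CCW
plan([([.38,-.10,.24],tool(110)),([.396,.2885,.12],tool(181.8))],0)
E
```

```text
[0, 26.7, -28.9, -0.7, -0.0, -0.0, -7.4, 0, 30.2, -25.2, -0.7, -0.0, -0.0, -7.4, 0, 33.2, -21.1, -0.8, -0.0, -0.0, -7.4, 0, 35.6, -16.6, -0.8, -0.0, -0.0, -7.4, 0, 37.5, -11.8, -0.8, -0.0, -0.0, -7.4]
[0, 38.7, -6.9, -0.8, -0.0, -0.0, -7.4, 0, 39.3, -1.8, -0.8, -0.0, -0.0, -7.4, 0, 39.2, 3.3, -0.8, -0.0, -0.0, -7.4, 0, 38.4, 8.3, -0.8, -0.0, -0.0, -7.4, 0, 37.0, 13.2, -0.8, -0.0, -0.0, -7.4]
[0, 35.0, 17.9, -0.8, -0.0, -0.0, -7.4, 0, 32.4, 22.3, -0.8, -0.0, -0.0, -7.4, 0, 32.7, 13.4, 10.9, 0.0, 0.0, -6.5, 0, 31.0, 17.1, 10.9, 0.0, 0.0, -6.5, 0, 28.8, 20.5, 10.9, 0.0, 0.0, -6.5]
[0, 26.3, 23.6, 10.9, 0.0, 0.0, -6.5, 0, 23.4, 26.5, 10.9, 0.0, 0.0, -6.5, 0, 20.3, 29.0, 10.9, 0.0, 0.0, -6.5, 0, 16.9, 31.1, 10.9, 0.0, 0.0, -6.5, 0, 13.2, 32.8, 10.9, 0.0, 0.0, -6.5]
[0, 9.4, 34.1, 10.9, 0.0, 0.0, -6.5, 0, 5.5, 34.9, 10.9, 0.0, 0.0, -6.5, 0, 1.5, 35.3, 10.9, 0.0, 0.0, -6.5]
```

servo_tool(motion=[0, 27, -29, -1, 0, 0, -7.4, 0, 30, -25, -1, 0, 0, -7.4, 0, 33, -21, -1, 0, 0, -7.4, 0, 36, -17, -1, 0, 0, -7.4, 0, 37, -12, -1, 0, 0, -7.4])

```text
time: 0.6
eef_pos: [0.2772, -0.3537, 0.2358]
tool_rot: [-0.0, 0.875, 0.485, 0.0]
force: [0.3, -0.0, -0.2]
width: 0.0124
grasp_force: 0.0
```

servo_tool(motion=[0, 39, -7, -1, 0, 0, -7.4, 0, 39, -2, -1, 0, 0, -7.4, 0, 39, 3, -1, 0, 0, -7.4, 0, 38, 8, -1, 0, 0, -7.4, 0, 37, 13, -1, 0, 0, -7.4])

```text
time: 1.1
eef_pos: [0.3504, -0.1723, 0.241]
tool_rot: [-0.0, 0.676, 0.737, 0.0]
force: [0.9, -0.4, 0.3]
width: 0.0
grasp_force: 0.0
```

servo_tool(motion=[0, 35, 18, -1, 0, 0, -7.4, 0, 32, 22, -1, 0, 0, -7.4, 0, 33, 13, 11, 0, 0, -6.5, 0, 31, 17, 11, 0, 0, -6.5, 0, 29, 20, 11, 0, 0, -6.5])

```text
time: 1.6
eef_pos: [0.384, 0.0059, 0.2097]
tool_rot: [-0.0, 0.428, 0.904, 0.0]
force: [0.0, 1.0, 0.7]
width: 0.0001
grasp_force: 0.0
```

servo_tool(motion=[0, 26, 24, 11, 0, 0, -6.5, 0, 23, 26, 11, 0, 0, -6.5, 0, 20, 29, 11, 0, 0, -6.5, 0, 17, 31, 11, 0, 0, -6.5, 0, 13, 33, 11, 0, 0, -6.5])

```text
time: 2.1
eef_pos: [0.3938, 0.1817, 0.1546]
tool_rot: [-0.0, 0.158, 0.987, -0.0]
force: [-0.3, -0.4, -0.0]
width: -0.0002
grasp_force: 0.0
```

servo_tool(motion=[0, 9, 34, 11, 0, 0, -6.5, 0, 5, 35, 11, 0, 0, -6.5, 0, 2, 35, 11, 0, 0, -6.5, 0, 0, 0, 0, 0, 0, 0])

```text
time: 2.5
eef_pos: [0.3984, 0.2881, 0.1203]
tool_rot: [-0.002, -0.012, 1.0, -0.0]
force: [-1.2, -1.1, -0.5]
width: 0.0001
grasp_force: 0.0
```

Run:
```python
from h import *
s,p,r=st();print(s['time'],p,s['joint_pos'].round(2),s['width'])
delta([.397,.2885,.09],tool(181.8))
f=eyes.grab_frame('wrist');save('w1',f)
```

```text
2.5 [0.39843109 0.28806217 0.12026444] [ 0.38  0.06  1.93  0.    1.15 -1.22] 9.010837977202057e-05
shift [ 1.3  0.5 30.3] rot [-0.  -0.2 -0.4]
```

View pics/w1.png

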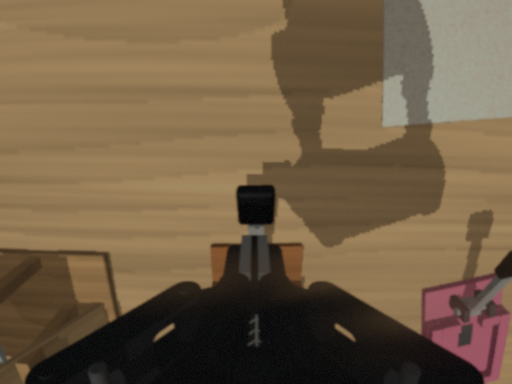

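The wrist view shows the black pad at (256,205) with the lever arm at (256,250), and the gripper across the bottom. I'll get the pad's position from this frame's depth.

Run:
```python
from h import *
f=eyes.grab_frame('wrist');W=cloud(f)
P=W[188:224,238:275].reshape(-1,3);P=P[(P[:,2]>.05)&(P[:,2]<.11)]
print(len(P),P.mean(0),P.min(0),P.max(0))
for v in range(185,250,5): print(v,W[v,256].round(4),f['frame'][v,256])
```

```text
1258 [0.39249398 0.28875759 0.0775193 ] [0.37881521 0.27655123 0.06736375] [0.41036291 0.30146488 0.08453661]
185 [0.3783 0.2878 0.0766] [24 21 18]
190 [0.3801 0.2878 0.0815] [10  7  9]
195 [0.3828 0.2879 0.0836] [26 26 26]
200 [0.3876 0.288  0.0798] [10 15 10]
205 [0.3921 0.2881 0.0777] [3 4 6]
210 [0.3965 0.2883 0.0759] [10 11 10]
215 [0.4003 0.2883 0.0756] [11 11  9]
220 [0.4058 0.2885 0.0717] [11  9  5]
225 [0.4132 0.2887 0.0644] [74 72 67]
230 [0.4195 0.2889 0.06  ] [114 113 106]
235 [0.3903 0.2878 0.1244] [65 63 59]
240 [0.3895 0.2878 0.1314] [26 23 18]
245 [0.39   0.2878 0.1356] [28 24 22]
```

servo_tool(motion=[0, 3, 0, 20, 0, 0, 0, 0, 3, 0, 20, 0, 0, 0, 0, 2, 0, 10, 0, 0, 0, 0, 3, 0, 10, 0, 0, 0, 0, 3, 0, 10, 0, 0, 0])

```text
time: 3.1
eef_pos: [0.3869, 0.285, 0.0527]
tool_rot: [0.001, -0.009, 1.0, 0.0]
force: [-1.1, -2.2, 3.8]
width: -0.0003
grasp_force: 1.8
```

servo_tool(motion=[0, 3, 0, 8, 0, 0, 0, 0, 2, 0, 6, 0, 0, 0, 0, 1, 0, 4, 0, 0, 0, 0, 0, 0, 0, 0, 0, 0])

```text
time: 3.5
eef_pos: [0.3795, 0.2852, 0.0337]
tool_rot: [-0.001, -0.009, 1.0, -0.0]
force: [0.4, 0.5, 0.1]
width: -0.0002
grasp_force: 0.0
```

servo_tool(motion=[0, 0, 0, 3, 0, 0, 0, 0, 0, 0, 2, 0, 0, 0, 0, 0, 0, 0, 0, 0, 0])

```text
time: 3.8
eef_pos: [0.3798, 0.2854, 0.0319]
tool_rot: [-0.001, -0.009, 1.0, -0.001]
force: [-11.6, -5.0, 30.1]
width: 0.0
grasp_force: 15.1
```

servo_tool(motion=[85, 0, 0, -20, 0, 0, 0, 85, 0, 0, -35, 0, 0, 0, 85, 0, 0, -40, 0, 0, 0, 85, 0, 0, -40, 0, 0, 0, 85, 0, 0, 0, 0, 0, 0])

```text
time: 4.3
eef_pos: [0.3836, 0.2869, 0.1702]
tool_rot: [0.005, -0.009, 1.0, 0.002]
force: [1.8, 0.5, 1.3]
width: 0.0724
grasp_force: 0.0
```

Run:
```python
from h import *
a=eyes.grab_frame('top');b=eyes.grab_frame('scene')
W=cloud(a);V=cloud(b)
def sel(W,n):
    m=(W[...,0]>.49)&(W[...,0]<.62)&(W[...,1]>.24)&(W[...,1]<.345)&(W[...,2]>.012)&(W[...,2]<.09)
    P=W[m]; c=P[(P[:,2]>.03)&(abs(P[:,1]-.293)<.033)&(P[:,0]>.505)]; A=np.c_[c[:,:2]-[.55,.293],np.ones(len(c))]
    k=np.linalg.lstsq(A,c[:,2],rcond=None)[0];res=abs(A@k-c[:,2]);g=c[res<.006];k=np.linalg.lstsq(A[res<.006],g[:,2],rcond=None)[0]
    print(n,len(P),len(g),k,g.min(0),g.max(0)); r=cv2.minAreaRect((g[:,:2]*1000).astype(np.float32));print(r)
sel(W,'top');sel(V,'scene')
s,p,r=st();print(s['time'],p,s['width'])
x=cv2.resize(a['frame'][165:280,160:250],None,fx=4.5,fy=4.5);y=cv2.resize(b['frame'][140:240,270:360],None,fx=4.4,fy=4.4)
o=np.zeros((520,802,3),np.uint8);o[:x.shape[0],:x.shape[1]]=x;o[:y.shape[0],406:406+y.shape[1]]=y[:, :396]
cv2.imwrite('pics/l.png',o[:,:800,::-1])
```

```text
top 1058 394 [-0.4488019  -0.0037538   0.04506023] [0.51749    0.26504413 0.03013101] [0.59699054 0.32578559 0.06121747]
((557.6282348632812, 295.96185302734375), (78.733154296875, 60.6779670715332), 1.9054874181747437)
scene 589 234 [-0.43921177 -0.01867766  0.04526333] [0.52359149 0.26507905 0.03027192] [0.59559148 0.32434182 0.06045268]
((559.5912475585938, 294.7166442871094), (71.95072174072266, 59.280731201171875), 0.049624718725681305)
4.4 [0.38044874 0.28550964 0.16492269] 0.08440699863129758
```

View pics/l.png

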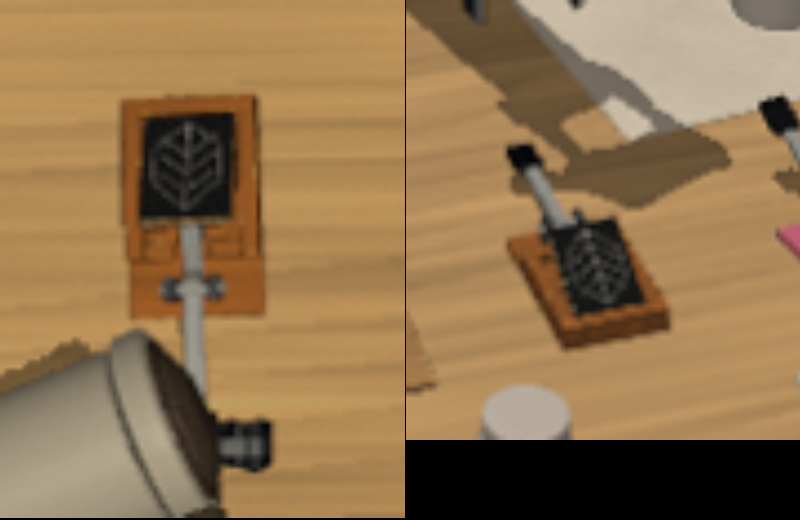

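Both crops show the lever pressed down and the block leaning with its lever end raised. The fitted slope is 0.445. Next is the grip across its 60 mm width, near the raised end.

Run:
```python
from h import *
plan([([.539,.2942,.11],tool(181.9)),([.539,.2942,.04],tool(181.9))],85)
```

```text
[85, -31.7, 1.2, 11.0, 0.0, 0.0, -0.2, 85, -31.7, 1.1, 11.0, 0.0, 0.0, -0.2, 85, -31.7, 1.0, 11.0, 0.0, 0.0, -0.2, 85, -31.7, 0.9, 11.0, 0.0, 0.0, -0.2, 85, -31.7, 0.8, 11.0, 0.0, 0.0, -0.2]
[85, 0.0, -0.0, 35.0, 0.0, 0.0, 0.0, 85, 0.0, -0.0, 35.0, 0.0, 0.0, 0.0]
```

servo_tool(motion=[85, -32, 1, 8, 0, 0, 0, 85, -32, 1, 8, 0, 0, 0, 85, -32, 1, 8, 0, 0, 0, 85, -32, 1, 8, 0, 0, 0, 85, -31, 1, 8, 0, 0, 0])

```text
time: 4.9
eef_pos: [0.5387, 0.2926, 0.1211]
tool_rot: [-0.002, -0.009, 1.0, -0.001]
force: [0.2, -0.1, 1.1]
width: 0.085
grasp_force: 0.0
```

servo_tool(motion=[85, 0, 0, 25, 0, 0, 0, 85, 0, 0, 25, 0, 0, 0, 85, 0, 0, 20, 0, 0, 0, 85, 0, 0, 10, 0, 0, 0, 85, 0, 0, 0, 0, 0, 0])

```text
time: 5.4
eef_pos: [0.5366, 0.2924, 0.041]
tool_rot: [-0.003, -0.009, 1.0, -0.001]
force: [-0.1, -0.5, 0.3]
width: 0.0849
grasp_force: 0.0
```

Run:
```python
from h import *
s,p,r=st();print(s['force'],s['width'],p)
delta([.539,.2942,.026],tool(181.9))
```

```text
[-0.10324759 -0.48305648  0.30589076] 0.08494359769938357 [0.53655536 0.29235402 0.04104569]
shift [-2.6  1.8 15. ] rot [-0.1 -0.3 -0.9]
```

servo_tool(motion=[85, -2, 2, 8, 0, 0, -0.8, 85, 0, 0, 7, 0, 0, 0, 64, 0, 0, 0, 0, 0, 0, 55, 0, 0, 0, 0, 0, 0, 50, 0, 0, 0, 0, 0, 0], newtons=40)

```text
time: 5.9
eef_pos: [0.5413, 0.2952, 0.0299]
tool_rot: [0.0, -0.016, 1.0, 0.0]
force: [0.1, -0.4, 0.1]
width: 0.0592
grasp_force: 44.4
```

servo_tool(motion=[50, 0, 0, 0, 0, 0, 0, 50, 0, 0, 0, 0, 0, 0, 50, 0, 0, 0, 0, 0, 0])

```text
time: 6.2
eef_pos: [0.5413, 0.2953, 0.0297]
tool_rot: [0.0, -0.016, 1.0, 0.0]
force: [-0.2, 0.7, 1.2]
width: 0.0592
grasp_force: 44.5
```

servo_tool(motion=[50, 0, 0, -8, 0, 0, 0, 50, 0, 0, -12, 0, 0, 0, 50, 0, 0, -25, 0, 0, 0, 50, 0, 0, -35, 0, 0, 0, 50, 0, 0, -35, 0, 0, 0])

```text
time: 6.7
eef_pos: [0.5409, 0.2951, 0.1463]
tool_rot: [0.0, -0.016, 1.0, 0.0]
force: [1.1, 0.4, -0.1]
width: 0.0589
grasp_force: 44.4
```

Run:
```python
from h import *
s,p,r=st();print(p,s['width'],s['grasp_force'])
f=eyes.grab_frame('top');W=cloud(f)
# block in gripper + refined rod pose
m=(W[...,0]>.52)&(W[...,0]<.58)&(W[...,1]>-.01)&(W[...,1]<.08)&(W[...,2]>.12)
P=W[m];h=P[P[:,2]>.179];print('rod',len(h),h.mean(0),h.min(0),h.max(0))
for v in range(198,206,3): print([tuple(W[v,u].round(3)) for u in range(286,298)])
plan([([.541,.296,.27],tool(181.9)),([.5505,.026,.27],tool(91,-12)),([.5505,.026,.20],tool(91,-12))],50)
```

```text
[0.54088628 0.2950701  0.14625199] 0.05890480667084995 44.42825138568878
rod 45 [0.55077735 0.03257331 0.18368809] [0.53337535 0.02783766 0.17941312] [0.56848429 0.03804677 0.19101078]
[(np.float64(0.553), np.float64(0.05), np.float64(0.154)), (np.float64(0.553), np.float64(0.047), np.float64(0.159)), (np.float64(0.552), np.float64(0.045), np.float64(0.163)), (np.float64(0.551), np.float64(0.043), np.float64(0.171)), (np.float64(0.55), np.float64(0.04), np.float64(0.177)), (np.float64(0.551), np.float64(0.038), np.float64(0.173)), (np.float64(0.55), np.float64(0.035), np.float64(0.181)), (np.float64(0.549), np.float64(0.033), np.float64(0.184)), (np.float64(0.549), np.float64(0.031), np.float64(0.185)), (np.float64(0.562), np.float64(0.019), np.float64(0.07)), (np.float64(0.562), np.float64(0.017), np.float64(0.073)), (np.float64(0.563), np.float64(0.013), np.float64(0.068))]
[(np.float64(0.545), np.float64(0.05), np.float64(0.154)), (np.float64(0.544), np.float64(0.048), np.float64(0.16)), (np.float64(0.544), np.float64(0.045), np.float64(0.165)), (np.float64(0.544), np.float64(0.04
[... 1150 characters left out ...]
t64(0.545), np.float64(0.014), np.float64(0.07))]
[50, 0.8, 0.0, -38.7, 0.1, 0.2, -0.0, 50, 1.0, -0.0, -38.7, 0.1, 0.2, -0.0, 50, 1.1, -0.1, -38.7, 0.1, 0.2, -0.0, 50, -0.0, -22.5, -0.0, 0.8, -0.8, 7.5, 50, -3.0, -22.3, 0.3, 0.8, -0.8, 7.5]
[50, -5.9, -21.7, 0.7, 0.8, -0.8, 7.5, 50, -8.7, -20.7, 1.1, 0.8, -0.8, 7.5, 50, -11.3, -19.4, 1.5, 0.8, -0.8, 7.5, 50, -13.7, -17.7, 1.9, 0.8, -0.8, 7.5, 50, -15.9, -15.7, 2.4, 0.8, -0.8, 7.5]
[50, -17.8, -13.5, 2.8, 0.8, -0.8, 7.5, 50, -19.4, -11.0, 3.2, 0.8, -0.8, 7.5, 50, -20.6, -8.3, 3.6, 0.8, -0.8, 7.5, 50, -21.5, -5.5, 4.0, 0.8, -0.8, 7.5, 50, -21.9, -2.6, 4.4, 0.8, -0.8, 7.5]
[50, 7.3, -0.0, 34.2, 0.0, 0.0, 0.0, 50, 7.3, -0.0, 34.2, 0.0, 0.0, 0.0]
```

servo_tool(motion=[50, 1, 0, -38, 0, 0, 0, 50, 1, 0, -38, 0, 0, 0, 50, 1, 0, -38, 0, 0, 0, 50, 0, -22, 0, 0.8, -0.8, 7.5, 50, -3, -22, 0, 0.8, -0.8, 7.5])

```text
time: 7.25
eef_pos: [0.5405, 0.2508, 0.2618]
tool_rot: [0.017, 0.117, 0.993, -0.013]
force: [-0.5, -0.8, -1.3]
width: 0.0588
grasp_force: 44.4
```

servo_tool(motion=[50, -6, -22, 1, 0.8, -0.8, 7.5, 50, -9, -21, 1, 0.8, -0.8, 7.5, 50, -11, -19, 1, 0.8, -0.8, 7.5, 50, -14, -18, 2, 0.8, -0.8, 7.5, 50, -16, -16, 2, 0.8, -0.8, 7.5])

```text
time: 7.75
eef_pos: [0.5438, 0.1368, 0.2604]
tool_rot: [0.049, 0.43, 0.9, -0.046]
force: [-0.5, 0.4, -1.5]
width: 0.0588
grasp_force: 44.4
```

servo_tool(motion=[50, -18, -13, 3, 0.8, -0.8, 7.5, 50, -19, -11, 3, 0.8, -0.8, 7.5, 50, -21, -8, 3, 0.8, -0.8, 7.5, 50, -21, -5, 4, 0.8, -0.8, 7.5, 50, -22, -3, 4, 0.8, -0.8, 7.5])

```text
time: 8.25
eef_pos: [0.549, 0.0253, 0.2616]
tool_rot: [0.077, 0.696, 0.71, -0.074]
force: [-0.3, 0.5, -0.9]
width: 0.059
grasp_force: 44.4
```

servo_tool(motion=[50, 5, 0, 24, 0, 0, 0, 50, 0, 0, 0, 0, 0, 0, 50, 0, 0, 0, 0, 0, 0])

```text
time: 8.55
eef_pos: [0.5487, 0.0261, 0.2365]
tool_rot: [0.076, 0.694, 0.712, -0.074]
force: [-0.2, 0.4, 0.4]
width: 0.0591
grasp_force: 44.4
```

Run:
```python
from h import *
s,p,r=st();print(s['time'],p,s['width'],r.as_matrix().round(3).tolist())
delta([.5505,.0258,.184],tool(91,-12))
f=eyes.grab_frame('top');a=f['frame'];W=cloud(f)
b=eyes.grab_frame('scene');V=cloud(b)
P=V[(V[...,0]>.48)&(V[...,0]<.62)&(V[...,1]>-.06)&(V[...,1]<.1)&(V[...,2]>.19)&(V[...,2]<.275)]
o=np.hstack([cv2.resize(a[150:260,240:340],(400,440)),cv2.resize(b['frame'][110:250,170:290],(380,440))])
cv2.imwrite('pics/d.png',o[...,::-1]); np.savez('d.npz',**b)
```

```text
8.55 [0.54870153 0.02605454 0.2364675 ] 0.05907825927990947 [[-0.025, 1.0, 0.005], [0.977, 0.026, -0.211], [-0.211, 0.0, -0.977]]
shift [10.8  1.8 51.3] rot [0.1 0.2 0.5]
```

View pics/d.png

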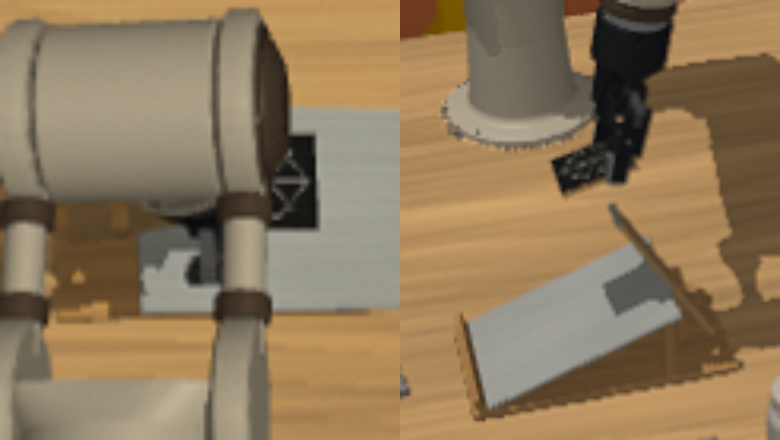

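The block is gripped level side to side, with its outer end a little lower, just above the rod. Its outer edge shows at about top pixel (319,195). I'll measure that end from depth.

Run:
```python
from h import *
f=eyes.grab_frame('top');W=cloud(f)
m=(W[...,0]>.5)&(W[...,0]<.6)&(W[...,1]>-.06)&(W[...,1]<-.005)&(W[...,2]>.15)&(W[...,2]<.29)
P=W[m];k,_,_,_=np.linalg.lstsq(np.c_[P[:,:2],np.ones(len(P))],P[:,2],rcond=None)
print(len(P),k,P.min(0),P.max(0),np.percentile(P,[3,97],axis=0))
b=dict(np.load('d.npz'));V=cloud(b)
m=(V[...,0]>.5)&(V[...,0]<.6)&(V[...,1]>-.06)&(V[...,1]<-.0)&(V[...,2]>.19)&(V[...,2]<.29);P=V[m]
k,_,_,_=np.linalg.lstsq(np.c_[P[:,:2],np.ones(len(P))],P[:,2],rcond=None);print(len(P),k,P.min(0),P.max(0))
```

```text
200 [0.02995483 0.25965292 0.23238273] [ 0.5197782  -0.02729355  0.23637239] [ 0.5797142  -0.00501318  0.25057041] [[ 0.52011675 -0.02601851  0.2390167 ]
 [ 0.57907033 -0.0068252   0.24917921]]
109 [-0.04557414  0.29325928  0.27266043] [ 0.51491133 -0.02574782  0.23273726] [ 5.85748110e-01 -1.74819410e-05  2.53284867e-01]
```

servo_tool(motion=[50, 3, 1, 14, 0, 0, 0, 50, 3, 1, 14, 0, 0, 0, 50, 3, 0, 13, 0, 0, 0, 50, 2, 0, 10, 0, 0, 0, 50, 0, 0, 0, 0, 0, 0])

```text
time: 9.2
eef_pos: [0.5495, 0.026, 0.1811]
tool_rot: [0.075, 0.694, 0.712, -0.076]
force: [0.5, -0.1, -0.8]
width: 0.0589
grasp_force: 44.4
```

servo_tool(motion=[50, 0, 0, 0, 0, 0, 0])

```text
time: 9.3
eef_pos: [0.551, 0.0259, 0.1836]
tool_rot: [0.076, 0.694, 0.712, -0.074]
force: [-0.3, -0.4, 0.6]
width: 0.0586
grasp_force: 44.4
```

Clear of the rod, so I release it.

servo_tool(motion=[85, 0, 0, 0, 0, 0, 0, 85, 0, 0, 0, 0, 0, 0, 85, 0, 0, 0, 0, 0, 0, 85, 0, 0, 0, 0, 0, 0, 85, 0, 0, 0, 0, 0, 0])

```text
time: 9.8
eef_pos: [0.5512, 0.0259, 0.1841]
tool_rot: [0.077, 0.694, 0.712, -0.074]
force: [0.3, 0.0, 0.3]
width: 0.085
grasp_force: 0.0
```

servo_tool(motion=[85, 0, 0, 0, 0, 0, 0, 85, 0, 0, 0, 0, 0, 0, 85, 0, 0, 0, 0, 0, 0, 85, 0, 0, 0, 0, 0, 0, 85, 0, 0, 0, 0, 0, 0])

```text
time: 10.3
eef_pos: [0.5511, 0.0259, 0.1839]
tool_rot: [0.076, 0.694, 0.712, -0.074]
force: [0.1, 0.4, 0.1]
width: 0.085
grasp_force: 0.0
```

servo_tool(motion=[85, 0, 0, -30, 0, 0, 0, 85, 0, 0, -40, 0, 0, 0, 85, 0, 0, -40, 0, 0, 0, 85, 0, 0, 0, 0, 0, 0, 85, 0, 0, 0, 0, 0, 0])

```text
time: 10.8
eef_pos: [0.551, 0.0493, 0.2925]
tool_rot: [0.077, 0.694, 0.712, -0.073]
force: [0.1, -0.2, -1.2]
width: 0.0855
grasp_force: 0.0
```

Run:
```python
from h import *
a=eyes.grab_frame('top');b=eyes.grab_frame('scene')
W=cloud(a);V=cloud(b);np.savez('e.npz',**a)
s,p,r=st();print(s['time'],p)
# height above slide plane
for W_ in (W,V):
    h=W_[...,2]-(-0.00565598*W_[...,0]+0.31963345*W_[...,1]+0.06625875)
    m=(W_[...,0]>.48)&(W_[...,0]<.62)&(W_[...,1]>-.134)&(W_[...,1]<.0)&(h>.005)&(h<.02)
    P=W_[m];
    if len(P)>20:
        rr=cv2.minAreaRect((P[:,:2]*1000).astype(np.float32));print(len(P),P.mean(0),rr,np.median(h[m]))
o=np.hstack([cv2.resize(a['frame'][150:260,250:360],(400,400)),cv2.resize(b['frame'][130:260,170:300],(400,400))])
cv2.imwrite('pics/e.png',o[...,::-1])
```

```text
10.9 [0.54970375 0.0490876  0.28988149]
414 [ 0.52147373 -0.09134698  0.04230472] ((552.5447387695312, -68.70730590820312), (130.32919311523438, 130.934326171875), 87.97059631347656) 0.0078122460476712785
192 [ 0.52638202 -0.09276131  0.04128695] ((550.9580078125, -70.49723815917969), (126.51009368896484, 122.99302673339844), 89.99891662597656) 0.007275457950380433
```

View pics/e.png

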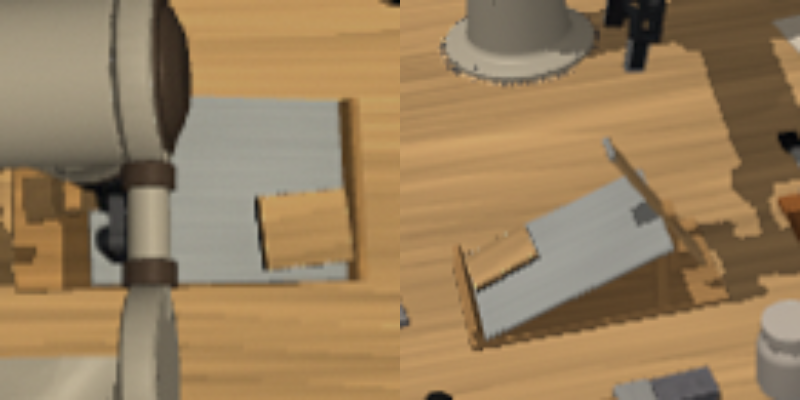

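The block has flipped and lies wood side up at the slide's foot. Its corners in the top crop are about (258,197), (345,190), (352,262) and (265,270), turned slightly. I'll segment it by colour to get its pose, and fit the board too.

Run:
```python
from h import *
f=dict(np.load('e.npz'));g=eyes.grab_frame('top');W=cloud(g);im=g['frame'];hsv=cv2.cvtColor(im,cv2.COLOR_RGB2HSV)
def pose(mask,z):
    cs,_=cv2.findContours(mask.astype(np.uint8),cv2.RETR_EXTERNAL,cv2.CHAIN_APPROX_NONE);c=max(cs,key=cv2.contourArea);return c
h=W[...,2]-(-0.00565598*W[...,0]+0.31963345*W[...,1]+0.06625875)
m=(hsv[...,1]>80)&(W[...,0]>.47)&(W[...,0]<.56)&(W[...,1]>-.1305)&(W[...,1]<-.03)&(h>.003)
m=cv2.morphologyEx(m.astype(np.uint8),cv2.MORPH_OPEN,np.ones((3,3)))
c=pose(m,0);mm=cv2.drawContours(np.zeros_like(m),[c],-1,1,-1)
P=W[mm>0];print(len(P),P.mean(0),P.min(0),P.max(0))
n=np.array([0.0057,-.3196,1]);n/=np.linalg.norm(n)
# in slide plane coords: a=down-slope dir, b = horizontal
b=np.cross(n,[0.,1,0]);b/=np.linalg.norm(b);a=np.cross(n,b)
o=P.mean(0);Q=np.c_[(P-o)@a,(P-o)@b]*1000
r=cv2.minAreaRect(Q.astype(np.float32));print('rect',r,'a',a,'b',b)
C=o+a*r[0][0]/1000+b*r[0][1]/1000;print('top centre',C)
bp=cv2.boxPoints(r)/1000;print((o+np.outer(bp[:,0],a)+np.outer(bp[:,1],b)).round(4))
k=np.linalg.lstsq(np.c_[P[:,:2],np.ones(len(P))],P[:,2],rcond=None)[0];print('plane',k)
# board: white-ish sheet/grey board area; bar
B=(W[...,0]>.36)&(W[...,0]<.62)&(W[...,1]>-.40)&(W[...,1]<-.16)&(hsv[...,1]<75)&(W[...,2]>.004)&(W[...,2]<.035)
B=cv2.morphologyEx(B.astype(np.uint8),cv2.MORPH_OPEN,np.ones((3,3)));c=pose(B,0)
q=W[cv2.drawContours(np.zeros_like(B),[c],-1,1,-1)>0];rb=cv2.minAreaRect((q[:,:2]*1000).astype(np.float32));print('board',rb,len(q))
b2=B.astype(bool)&(W[...,2]>.0165)&(im.min(-1)>150)&(W[...,0]>.53)
q=W[b2];rb=cv2.minAreaRect((q[:,:2]*1000).astype(np.float32));print('bar',rb,len(q),q.mean(0))
```

```text
435 [nan nan nan] [nan nan nan] [nan nan nan]
rect ((nan, nan), (0.0, 0.0), 0.0) a [-0.0017352  -0.95253612 -0.30442065] b [-0.99998376  0.          0.00569991]
top centre [nan nan nan]
[[nan nan nan]
 [nan nan nan]
 [nan nan nan]
 [nan nan nan]]
 ** On entry to DLASCL parameter number  4 had an illegal value
 ** On entry to DLASCL parameter number  4 had an illegal valueTraceback (most recent call last):
  File "<stdin>", line 17, in <module>
    x, resids, rank, s = _umath_linalg.lstsq(a, b, rcond,
                         ~~~~~~~~~~~~~~~~~~~^^^^^^^^^^^^^
                                             signature=signature)
                                             ^^^^^^^^^^^^^^^^^^^^
    raise LinAlgError("SVD did not converge in Linear Least Squares")
numpy.linalg.LinAlgError: SVD did not converge in Linear Least Squares
```

```bash
cat > m.py <<'E'
from h import *
g=eyes.grab_frame('top');W=cloud(g);im=g['frame'];hsv=cv2.cvtColor(im,cv2.COLOR_RGB2HSV);W=np.nan_to_num(W)
def big(m):
    m=cv2.morphologyEx(m.astype(np.uint8),cv2.MORPH_OPEN,np.ones((3,3)))
    c=max(cv2.findContours(m,cv2.RETR_EXTERNAL,cv2.CHAIN_APPROX_NONE)[0],key=cv2.contourArea)
    P=W[cv2.drawContours(np.zeros_like(m),[c],-1,1,-1)>0];return P[P[:,0]>.1]
h=W[...,2]-(-0.00565598*W[...,0]+0.31963345*W[...,1]+0.06625875)
P=big((hsv[...,1]>80)&(W[...,0]>.47)&(W[...,0]<.57)&(W[...,1]>-.134)&(W[...,1]<-.03)&(h>.003))
n=np.array([0.0057,-.3196,1]);n/=np.linalg.norm(n)
b=np.cross(n,[0.,1,0]);b/=np.linalg.norm(b);a=np.cross(n,b)
o=P.mean(0);Q=np.c_[(P-o)@a,(P-o)@b]*1000
r=cv2.minAreaRect(Q.astype(np.float32));print('rect',len(P),r)
print('top centre',o+a*r[0][0]/1000+b*r[0][1]/1000)
bp=cv2.boxPoints(r)/1000;print((o+np.outer(bp[:,0],a)+np.outer(bp[:,1],b)).round(4))
k=np.linalg.lstsq(np.c_[P[:,:2],np.ones(len(P))],P[:,2],rcond=None)[0];print('plane',k)
B=(W[...,0]>.36)&(W[...,0]<.62)&(W[...,1]>-.40)&(W[...,1]<-.16)&(hsv[...,1]<75)&(W[...,2]>.004)&(W[...,2]<.035)
q=big(B);rb=cv2.minAreaRect((q[:,:2]*1000).astype(np.float32));print('board',rb,len(q))
q=W[B&(W[...,2]>.0155)&(im.min(-1)>150)&(W[...,0]>.535)];rb=cv2.minAreaRect((q[:,:2]*1000).astype(np.float32));print('bar',rb,len(q),q.mean(0))
E
python3 m.py
```

```text
rect 460 ((2.493885040283203, 0.5373725891113281), (58.272239685058594, 82.41788482666016), 84.09149169921875)
top centre [ 0.52125957 -0.09676796  0.03988039]
[[ 0.5461 -0.0549  0.0531]
 [ 0.5544 -0.133   0.0281]
 [ 0.4964 -0.1387  0.0266]
 [ 0.4881 -0.0606  0.0516]]
plane [-0.01454368  0.3492516   0.08119214]
board ((489.5205993652344, -290.0304870605469), (188.3758544921875, 131.38661193847656), 10.538966178894043) 2536
bar ((550.4623413085938, -280.18804931640625), (38.505706787109375, 95.04987335205078), 10.05651569366455) 99 [ 0.56069851 -0.27803302  0.01888568]
```

Run:
```python
from h import *
T=tool(96,19);n=-T.apply([0,0,1]);C=np.array([.5213,-.0955,.030]);print(n)
plan([(C+.16*n,T),(C+.02*n,T)],85)
```

```text
[ 0.03403114 -0.32378466  0.94551858]
[85, -28.1, -4.6, 24.5, 0.0, 5.2, -0.8, 85, -30.1, -5.0, 21.9, 0.0, 5.2, -0.8, 85, -31.9, -5.4, 19.1, 0.0, 5.2, -0.8, 85, -33.4, -5.8, 16.1, 0.0, 5.2, -0.8, 85, -34.7, -6.3, 13.0, 0.0, 5.2, -0.8]
[85, -35.6, -6.7, 9.9, 0.0, 5.2, -0.8, 85, -0.0, 0.0, 35.0, 0.0, 0.0, 0.0, 85, -0.0, 0.0, 35.0, 0.0, 0.0, 0.0, 85, -0.0, 0.0, 35.0, 0.0, 0.0, 0.0, 85, -0.0, 0.0, 35.0, 0.0, 0.0, 0.0]
```

servo_tool(motion=[85, -28, -5, 24, 0, 5.2, -0.8, 85, -30, -5, 22, 0, 5.2, -0.8, 85, -32, -5, 19, 0, 5.2, -0.8, 85, -33, -6, 16, 0, 5.2, -0.8, 85, -35, -6, 13, 0, 5.2, -0.8])

```text
time: 11.5
eef_pos: [0.5311, -0.1154, 0.2006]
tool_rot: [-0.09, 0.668, 0.734, 0.083]
force: [1.3, -0.1, 0.4]
width: 0.0849
grasp_force: 0.0
```

servo_tool(motion=[85, -36, -7, 10, 0, 5.2, -0.8, 85, 0, 0, 35, 0, 0, 0, 85, 0, 0, 35, 0, 0, 0, 85, 0, 0, 30, 0, 0, 0, 85, 0, 0, 0, 0, 0, 0])

```text
time: 12.0
eef_pos: [0.5209, -0.112, 0.0838]
tool_rot: [-0.127, 0.658, 0.734, 0.111]
force: [-1.5, 0.1, 0.0]
width: 0.0853
grasp_force: 0.0
```

Run:
```python
from h import *
T=tool(96,19);n=-T.apply([0,0,1]);C=np.array([.5213,-.0955,.030])
s,p,r=st();print(s['time'],p,s['joint_pos'].round(2));delta(C+.003*n,T)
f=eyes.grab_frame('scene');save('g',{'frame':cv2.resize(f['frame'][120:270,150:300],(600,600))})
```

```text
12.0 [ 0.52092769 -0.11196761  0.08384625] [-0.59  0.34  1.73  0.26  1.31 -0.8 ]
shift [-2.5  2.3 53.2] rot [-0.3 -0.4  0.1]
```

View pics/g.png

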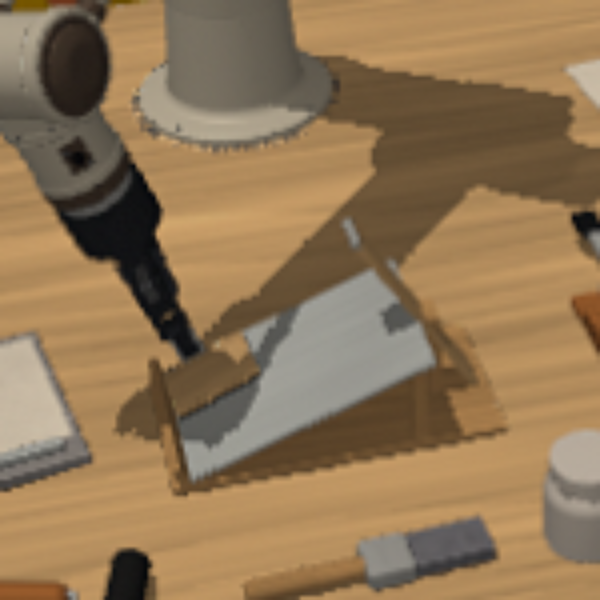

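The gripper stands over the block along the slide's normal, with the fingers straddling it. Going down in stages.

servo_tool(motion=[85, -1, 1, 20, 0, 0, 0, 85, -1, 1, 15, 0, 0, 0, 85, 0, 0, 10, 0, 0, 0, 85, 0, 0, 8, 0, 0, 0, 85, 0, 0, 0, 0, 0, 0])

```text
time: 12.55
eef_pos: [0.5251, -0.0989, 0.0375]
tool_rot: [-0.122, 0.658, 0.734, 0.112]
force: [0.1, 0.6, 0.4]
width: 0.0851
grasp_force: 0.0
```

servo_tool(motion=[72, 0, 0, 0, 0, 0, 0, 72, 0, 0, 0, 0, 0, 0])

```text
time: 12.75
eef_pos: [0.5263, -0.0999, 0.0389]
tool_rot: [-0.12, 0.658, 0.734, 0.112]
force: [-0.6, 0.7, 0.5]
width: 0.0718
grasp_force: 0.0
```

servo_tool(motion=[72, 0, 0, 2, 0, 0, 0, 72, 0, 0, 2, 0, 0, 0, 72, 0, 0, 0, 0, 0, 0])

```text
time: 13.05
eef_pos: [0.5254, -0.0979, 0.0342]
tool_rot: [-0.121, 0.658, 0.734, 0.112]
force: [-0.2, -0.2, 0.2]
width: 0.0717
grasp_force: 0.0
```

servo_tool(motion=[72, 0, -3, 2, 0, 0, 0, 72, 0, 0, 2, 0, 0, 0, 72, 0, 0, 0, 0, 0, 0])

```text
time: 13.35
eef_pos: [0.5221, -0.0969, 0.0302]
tool_rot: [-0.121, 0.658, 0.734, 0.112]
force: [-0.6, -0.2, -0.8]
width: 0.0721
grasp_force: 0.0
```

servo_tool(motion=[72, 0, 0, 2, 0, 0, 0, 72, 0, 0, 1, 0, 0, 0, 72, 0, 0, 0, 0, 0, 0])

```text
time: 13.65
eef_pos: [0.5223, -0.096, 0.0276]
tool_rot: [-0.121, 0.658, 0.734, 0.112]
force: [-0.3, 0.1, -0.7]
width: 0.0718
grasp_force: 0.0
```

servo_tool(motion=[72, 0, 0, 1.5, 0, 0, 0, 55, 0, 0, 0, 0, 0, 0, 50, 0, 0, 0, 0, 0, 0, 50, 0, 0, 0, 0, 0, 0, 50, 0, 0, 0, 0, 0, 0], newtons=40)

```text
time: 14.15
eef_pos: [0.5226, -0.0957, 0.0265]
tool_rot: [-0.121, 0.658, 0.734, 0.112]
force: [0.2, 0.2, 2.1]
width: 0.0586
grasp_force: 44.0
```

Run:
```python
from h import *
T=tool(96,19);n=-T.apply([0,0,1])
s,p,r=st()
plan([(p+.06*n,r),([.50,-.21,.13],tool(60,10)),([.4954,-.289,.13],tool(10.5))],50,vmax=35)
```

```text
[50, -0.0, 0.1, -30.0, 0.0, 0.0, 0.0, 50, -0.0, 0.1, -30.0, 0.0, 0.0, 0.0, 50, -14.3, -6.9, -14.8, -1.7, -1.8, 7.0, 50, -15.4, -4.6, -14.6, -1.7, -1.8, 7.0, 50, -16.3, -2.2, -14.2, -1.7, -1.8, 7.0]
[50, -16.8, 0.2, -13.7, -1.7, -1.8, 7.0, 50, -17.1, 2.7, -13.1, -1.7, -1.8, 7.0, 50, -9.9, 5.1, -1.8, -0.6, -1.3, 7.1, 50, -9.3, 6.3, -1.5, -0.6, -1.3, 7.1, 50, -8.5, 7.4, -1.2, -0.6, -1.3, 7.1]
[50, -7.5, 8.4, -0.9, -0.6, -1.3, 7.1, 50, -6.5, 9.3, -0.7, -0.6, -1.3, 7.1, 50, -5.3, 10.0, -0.4, -0.6, -1.3, 7.1, 50, -4.0, 10.6, -0.2, -0.6, -1.3, 7.1]
```

servo_tool(motion=[50, 0, 0, -20, 0, 0, 0, 50, 0, 0, -35, 0, 0, 0, 50, -14, -7, -15, -1.7, -1.8, 7, 50, -15, -5, -15, -1.7, -1.8, 7, 50, -16, -2, -14, -1.7, -1.8, 7])

```text
time: 14.65
eef_pos: [0.5086, -0.1704, 0.1074]
tool_rot: [-0.075, 0.792, 0.599, 0.089]
force: [0.7, -0.4, -0.2]
width: 0.0591
grasp_force: 43.7
```

servo_tool(motion=[50, -17, 0, -14, -1.7, -1.8, 7, 50, -17, 3, -13, -1.7, -1.8, 7, 50, -10, 5, -2, -0.6, -1.3, 7.1, 50, -9, 6, -1, -0.6, -1.3, 7.1, 50, -8, 7, -1, -0.6, -1.3, 7.1])

```text
time: 15.15
eef_pos: [0.497, -0.2409, 0.1257]
tool_rot: [-0.026, 0.943, 0.329, 0.042]
force: [-0.1, 0.4, -1.1]
width: 0.0588
grasp_force: 43.7
```

servo_tool(motion=[50, -8, 8, -1, -0.6, -1.3, 7.1, 50, -6, 9, -1, -0.6, -1.3, 7.1, 50, -5, 10, 0, -0.6, -1.3, 7.1, 50, -4, 11, 0, -0.6, -1.3, 7.1, 50, 0, 0, 0, 0, 0, 0])

```text
time: 15.65
eef_pos: [0.4949, -0.2861, 0.1254]
tool_rot: [-0.001, 0.996, 0.09, -0.001]
force: [-1.2, 1.4, -0.6]
width: 0.0585
grasp_force: 43.7
```

Run:
```python
from h import *
s,p,r=st();print(s['time'],p,s['width']);delta([.4954,-.289,.13],tool(10.5))
f=eyes.grab_frame('wrist');save('w2',f);np.savez('w2.npz',**f)
```

```text
15.65 [ 0.49492762 -0.28611593  0.12543234] 0.058466572491380125
shift [-0.1  2.9 -4.6] rot [-0.1  0.1 -0.1]
```

View pics/w2.png

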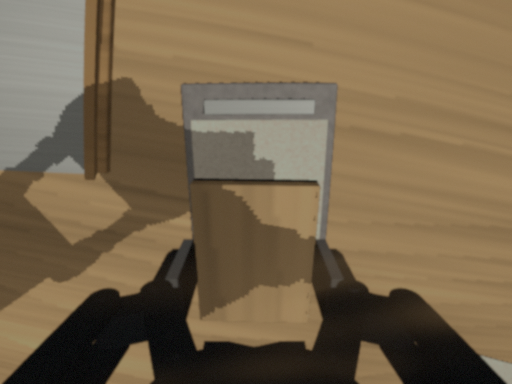

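The wrist view shows the bar at about columns 203–315, rows 100–115. The block's front edge is at row 181, columns 192–319, and it sits square in the gripper. I'll convert these to positions.

```bash
cat > b.py <<'E'
from h import *
import sys
f=dict(np.load(sys.argv[1]));im=f['frame'];W=np.nan_to_num(cloud(f))
def px(uv,z):
    p=cv2.undistortPoints(np.array(uv,float).reshape(-1,1,2),f['mtx'],np.array([f['k1'],0,0,0,0.])).reshape(-1,2)
    d=np.c_[p,np.ones(len(p))]@f['T'][:3,:3].T;o=f['T'][:3,3];return o+d*((z-o[2])/d[:,2])[:,None]
hsv=cv2.cvtColor(im,cv2.COLOR_RGB2HSV);g=im.astype(int).min(-1)
bd=(W[...,0]>.38)&(W[...,0]<.62)&(W[...,1]>-.38)&(W[...,1]<-.18)
s,e,r=st();R0=r
T=tool(10.5);ex=T.apply([1,0,0]);ey=np.array([-ex[1],ex[0],0])
O=np.array([.5544,-.278,0])
bm=np.zeros(g.shape,bool);bm[90:120,195:325]=True
bm&=(g>150)&(hsv[...,1]<20)
c=max(cv2.findContours(bm.astype(np.uint8),0,2)[0],key=cv2.contourArea)
rr=cv2.minAreaRect(c);q=px(cv2.boxPoints(rr),.020);print('bar px',rr);print(q.round(4))
print('bar ctr',q.mean(0),'in board frame rel O',(q-O)@ex,(q-O)@ey)
i=np.argsort(q[:,1]);print('bar yaw',[np.degrees(np.arctan2(-(q[b]-q[a])[0],(q[b]-q[a])[1])) for a,b in ((i[0],i[2]),(i[1],i[3]))])
m=(W[...,2]>.11)&(hsv[...,1]>60)&(np.arange(384)[:,None]<300);m[:, :185]=0;m[:,330:]=0
P=W[m];print('block top z',np.percentile(P,[5,50,95],axis=0));rb=cv2.minAreaRect((P[:,:2]*1000).astype(np.float32));print(rb)
k=np.linalg.lstsq(np.c_[P[:,:2],np.ones(len(P))],P[:,2],rcond=None)[0];print('tilt',k)
print('rel tcp along',np.percentile((P-e)@ex,[1,99]),'across',np.percentile((P-e)@ey,[1,99]),'tcp',e)
E
python3 b.py w2.npz
```

```text
bar px ((311.0, 106.0), (0.0, 0.0), 0.0)
[[ 0.5738 -0.3182  0.02  ]
 [ 0.5738 -0.3182  0.02  ]
 [ 0.5738 -0.3182  0.02  ]
 [ 0.5738 -0.3182  0.02  ]]
bar ctr [ 0.57381092 -0.31821169  0.02      ] in board frame rel O [0.01175788 0.01175788 0.01175788 0.01175788] [-0.0430757 -0.0430757 -0.0430757 -0.0430757]
bar yaw [np.float64(-0.0), np.float64(-0.0)]
block top z [[ 0.47848945 -0.3136358   0.13746298]
 [ 0.5095316  -0.28388385  0.1389679 ]
 [ 0.53700177 -0.25590282  0.1509084 ]]
((506.2338562011719, -284.580322265625), (66.15637969970703, 70.99476623535156), 11.198524475097656)
tilt [-0.01642951 -0.05596506  0.1324525 ]
rel tcp along [-0.02018606  0.04353787] across [-0.03093034  0.02888491] tcp [ 0.49481144 -0.28541235  0.12531611]
```

Run:
```python
import sys;sys.argv=['b','w2.npz']
import io,contextlib
with contextlib.redirect_stdout(io.StringIO()): exec(open('b.py').read())
print('row',g[107,196:212],g[107,308:324]);
for u in (215,300):print('col',u,g[94:124,u])
print('sheet',g[150,180:200],g[150,318:340],'board',g[88,178:190],g[88,330:342])
q=px([[203,107],[315,107],[259,114.5],[259,107]],.020);print((q-O)@ex,(q-O)@ey,q)
q=px([[191,150],[328,150]],.0125);print((q-O)@ex,(q-O)@ey)
```

```text
row [102 103 103 103 101 101  95  92 111 127 133 133 134 133 134 134] [148 149 149 149 148 142 125 109 104 103 103 104 104 104 105 104]
col 215 [105 104 103 100  96  99 116 129 132 133 135 134 134 134 133 133 134 134
 130 123 111 101 101 103 106 112 127 138 141 143]
col 300 [107 107 108 104  98 106 126 141 146 147 148 147 147 147 146 146 147 147
 144 132 118 109 107 107 112 119 130 136 138 139]
sheet [50 51 53 51 50 54 54 60 60 61 62 64 75 87 91 93 93 92 91 92] [143 142 142 142 142 141 138 129 117 107 105 106 106 104  98  88  85  86
  86  87  88  86] board [ 90  87  81  83  92  97 101 101 100 104 103 103] [104 105 106 107 107 105  97  88  85  84  86  86]
[0.01111451 0.01098769 0.004927   0.01087914] [ 0.04433795 -0.04637193 -0.00102094 -0.0010058 ] [[ 0.55724845 -0.23237903  0.02      ]
 [ 0.57365431 -0.32159308  0.02      ]
 [ 0.55943055 -0.27810597  0.02      ]
 [ 0.56528026 -0.27700639  0.02      ]]
[-0.02564619 -0.02581156] [ 0.05802329 -0.06135255]
```

servo_tool(motion=[50, 3, 2, 30, 0, 0, 0, 50, 3, 2, 30, 0, 0, 0, 50, 2, 0, 25, 0, 0, 0, 50, 0, 0, 18, 0, 0, 0, 50, 0, 0, 0, 0, 0, 0])

```text
time: 16.2
eef_pos: [0.501, -0.2854, 0.0195]
tool_rot: [-0.004, 0.996, 0.092, -0.003]
force: [-0.9, 0.8, -0.4]
width: 0.0584
grasp_force: 43.7
```

servo_tool(motion=[50, 0, 0, 3, 0, 0, 0, 50, 0, 0, 0, 0, 0, 0])

```text
time: 16.4
eef_pos: [0.5038, -0.2882, 0.0207]
tool_rot: [-0.0, 0.996, 0.091, -0.0]
force: [-0.1, 0.1, -1.2]
width: 0.059
grasp_force: 43.7
```

Run:
```python
from h import *
f=eyes.grab_frame('wrist');np.savez('w3.npz',**f)
import sys;sys.argv=['b','w3.npz']
import io,contextlib
with contextlib.redirect_stdout(io.StringIO()): exec(open('b.py').read())
print(e,'tcp rel O',(e-O)@ex,(e-O)@ey)
save('w3',{'frame':cv2.resize(im[40:240,140:380],(720,600))})
```

```text
Traceback (most recent call last):
ValueError: max() iterable argument is empty
```

```bash
cat > c.py <<'E'
from h import *
import sys
f=dict(np.load(sys.argv[1]));im=f['frame'];W=np.nan_to_num(cloud(f))
def px(uv,z):
    p=cv2.undistortPoints(np.array(uv,float).reshape(-1,1,2),f['mtx'],np.array([f['k1'],0,0,0,0.])).reshape(-1,2)
    d=np.c_[p,np.ones(len(p))]@f['T'][:3,:3].T;o=f['T'][:3,3];return o+d*((z-o[2])/d[:,2])[:,None]
s,e,r=st();ex=tool(10.5).apply([1,0,0]);ey=np.array([-ex[1],ex[0],0]);O=np.array([.5544,-.278,0])
print('tcp',e,'rel',(e-O)@ex,(e-O)@ey)
A=(W-O)@ex;B=(W-O)@ey;Z=W[...,2]
# bar = depth >.0165 near A~.01; block = Z>.022
for nm,m in (('bar',(A>-.005)&(A<.025)&(abs(B)<.06)&(Z>.0165)&(Z<.024)),('block',(A>-.11)&(A<.0)&(abs(B)<.04)&(Z>.024)&(Z<.045)&(np.ptp(im.astype(int),-1)>25))):
    if m.sum()<10: print(nm,'none');continue
    v,u=np.nonzero(m);print(nm,m.sum(),'u',np.percentile(u,[1,99]),'v',np.percentile(v,[1,99]),'A',np.percentile(A[m],[1,99]).round(4),'B',np.percentile(B[m],[1,99]).round(4),'Z',np.percentile(Z[m],[2,50,98]).round(4))
E
python3 c.py w3.npz
python3 - <<'E'
import numpy as np,cv2
im=np.load('w3.npz')['frame']
for v in range(60,240,6): print(v,im[v,256],im[v,215],im[v,300])
E
```

```text
tcp [ 0.50393812 -0.28829527  0.02093209] rel -0.05149305648063723 -0.0009269281300833638
bar 4680 u [164. 345.] v [124. 149.] A [0.0052 0.0172] B [-0.0449  0.0429] Z [0.0183 0.0199 0.0212]
block 16718 u [194. 315.] v [182. 320.] A [-0.0868 -0.0082] B [-0.0298  0.0284] Z [0.0322 0.0341 0.0357]
60 [153 127  88] [159 132  93] [155 128  90]
66 [158 130  91] [159 133  93] [154 127  89]
72 [160 134  95] [149 122  86] [157 130  91]
78 [150 124  87] [152 124  88] [159 132  93]
84 [152 125  86] [148 122  85] [155 128  90]
90 [150 124  86] [144 118  82] [150 123  86]
96 [85 76 66] [84 75 63] [95 85 73]
102 [116 110 105] [115 110 104] [118 114 106]
108 [115 109 103] [114 109 102] [115 110 103]
114 [117 112 106] [113 109 102] [112 107 101]
120 [115 110 103] [114 110 102] [112 108 101]
126 [126 125 118] [122 121 115] [132 132 124]
132 [145 144 137] [140 139 132] [150 150 141]
138 [143 142 135] [139 139 131] [149 149 141]
144 [144 144 136] [140 140 133] [149 148 141]
150 [112 108 101] [112 108 101] [110 105  99]
156 [133 128 116] [137 133 121] [137 130 118]
162 [162 160 143] [161 159 143] [160 159 142]
168 [159 159 143] [159 155 138] [161 157 141]
174 [109 102  91] [109 103  91] [106 100  88]
180 [42 37 30] [41 33 23] [53 49 43]
186 [138 113  79] [93 75 50] [141 116  80]
192 [147 120  84] [93 75 51] [160 133  94]
198 [148 121  86] [94 76 51] [160 133  94]
204 [148 122  85] [94 74 50] [160 134  95]
210 [146 120  83] [95 77 53] [159 134  95]
216 [101  81  56] [94 76 51] [160 135  96]
222 [94 76 52] [94 75 52] [160 135  95]
228 [96 77 53] [94 74 50] [159 133  94]
234 [96 77 52] [95 75 52] [159 133  94]
```

servo_tool(motion=[50, 0, 0, 6, 0, 0, 0, 50, 0, 0, 4, 0, 0, 0, 50, 5, 0, 0, 0, 0, 0, 50, 4, 0, 0, 0, 0, 0, 50, 0, 0, 0, 0, 0, 0])

```text
time: 16.95
eef_pos: [0.5129, -0.2861, 0.0097]
tool_rot: [-0.001, 0.996, 0.091, -0.001]
force: [-0.3, -0.4, 0.3]
width: 0.0588
grasp_force: 43.8
```

servo_tool(motion=[50, 0, 0, 1.5, 0, 0, 0, 50, 0, 0, 0, 0, 0, 0])

```text
time: 17.15
eef_pos: [0.5129, -0.2862, 0.0092]
tool_rot: [-0.001, 0.996, 0.091, -0.0]
force: [-0.0, 2.6, 5.8]
width: 0.0587
grasp_force: 44.4
```

Light contact with the sheet. Now sliding it to the bar.

servo_tool(motion=[50, 2, 0, 0, 0, 0, 0, 50, 1, 0, 0, 0, 0, 0, 50, 0, 0, 0, 0, 0, 0])

```text
time: 17.45
eef_pos: [0.5151, -0.286, 0.0092]
tool_rot: [-0.001, 0.996, 0.091, -0.001]
force: [-2.9, 0.3, 6.6]
width: 0.0585
grasp_force: 44.6
```

servo_tool(motion=[50, 1, 0, 0, 0, 0, 0, 50, 1, 0, 0, 0, 0, 0, 50, 0, 0, 0, 0, 0, 0])

```text
time: 17.75
eef_pos: [0.5166, -0.2858, 0.0092]
tool_rot: [-0.001, 0.996, 0.091, -0.002]
force: [-4.7, -0.2, 8.7]
width: 0.0589
grasp_force: 44.7
```

servo_tool(motion=[50, 1, 0, 0, 0, 0, 0, 50, 0, 0, 0, 0, 0, 0])

```text
time: 17.95
eef_pos: [0.5166, -0.2858, 0.0091]
tool_rot: [-0.001, 0.996, 0.091, -0.003]
force: [-9.0, -1.0, 10.6]
width: 0.059
grasp_force: 44.9
```

```bash
python3 - <<'E'
from h import *
f=eyes.grab_frame('wrist');np.savez('w4.npz',**f)
E
sed -i 's/(Z>.024)&(Z<.045)/(Z>.0205)\&(Z<.03)/; s/(A<.0)&/(A<.012)\&/' c.py; python3 c.py w4.npz
python3 - <<'E'
import numpy as np
im=np.load('w4.npz')['frame']
for u in (205,235,256,280,310): print(u,im[120:190:3,u].tolist())
E
```

```text
tcp [ 0.51663745 -0.28580444  0.00910239] rel -0.03855246077696154 -0.0007920728284286394
bar 8019 u [160. 349.] v [156. 204.] A [-0.0047  0.0172] B [-0.0443  0.0423] Z [0.018  0.0203 0.0235]
block 16515 u [194. 315.] v [184. 321.] A [-0.0738  0.0047] B [-0.0299  0.0284] Z [0.0211 0.0225 0.0238]
205 [[147, 121, 83], [121, 100, 72], [79, 75, 70], [110, 105, 99], [115, 110, 103], [112, 108, 102], [114, 108, 102], [111, 105, 99], [112, 106, 101], [112, 108, 101], [114, 108, 102], [90, 87, 81], [74, 74, 70], [130, 129, 122], [137, 136, 129], [137, 136, 128], [136, 136, 129], [136, 136, 129], [134, 134, 127], [131, 131, 124], [83, 83, 77], [77, 63, 45], [90, 73, 49], [89, 71, 49]]
235 [[141, 116, 80], [86, 70, 52], [78, 74, 70], [110, 106, 99], [115, 110, 104], [114, 108, 102], [112, 107, 100], [112, 107, 100], [113, 107, 101], [113, 106, 101], [113, 109, 103], [104, 99, 93], [76, 75, 70], [132, 132, 125], [140, 140, 132], [139, 139, 131], [138, 138, 130], [137, 137, 129], [136, 136, 129], [137, 137, 129], [130, 130, 122], [88, 74, 54], [145, 119, 82], [149, 123, 86]]
256 [[143, 118, 81],
[... 466 characters left out ...]
8, 101], [114, 108, 102], [117, 112, 106], [118, 114, 107], [115, 110, 104], [115, 110, 103], [105, 101, 96], [76, 76, 71], [136, 135, 128], [145, 145, 136], [144, 144, 135], [144, 144, 137], [141, 141, 133], [138, 138, 130], [142, 142, 134], [133, 132, 125], [86, 71, 53], [149, 123, 86], [160, 132, 93]]
310 [[136, 111, 77], [88, 73, 54], [82, 78, 73], [112, 107, 101], [116, 111, 105], [116, 110, 104], [114, 110, 104], [112, 107, 100], [113, 108, 102], [112, 107, 101], [111, 107, 100], [68, 66, 62], [79, 79, 73], [139, 138, 132], [148, 148, 140], [149, 149, 141], [147, 147, 139], [144, 144, 137], [143, 143, 136], [143, 143, 135], [136, 136, 128], [84, 69, 50], [142, 118, 82], [159, 135, 95]]
```

servo_tool(motion=[50, -0.5, 0, -0.5, 0, 0, 0, 80, 0, 0, 0, 0, 0, 0, 80, 0, 0, 0, 0, 0, 0, 80, 0, 0, 0, 0, 0, 0])

```text
time: 18.4
eef_pos: [0.5176, -0.285, 0.0085]
tool_rot: [-0.001, 0.996, 0.091, -0.001]
force: [-0.2, 0.9, -0.1]
width: 0.0802
grasp_force: 0.0
```

servo_tool(motion=[80, 0, 0, -10, 0, 0, 0, 80, 0, 0, -30, 0, 0, 0, 80, 0, 0, -40, 0, 0, 0, 80, 0, 0, -40, 0, 0, 0, 80, 0, 0, 0, 0, 0, 0])

```text
time: 18.9
eef_pos: [0.5216, -0.2883, 0.1366]
tool_rot: [0.004, 0.996, 0.091, 0.004]
force: [1.0, -0.9, 1.3]
width: 0.08
grasp_force: 0.0
```

```bash
python3 - <<'E'
from h import *
f=eyes.grab_frame('wrist');np.savez('w5.npz',**f);save('w5',f)
E
python3 c.py w5.npz
```

```text
tcp [ 0.52007117 -0.28714771  0.13326522] rel -0.035421026885528534 -0.002738595141766853
bar 2270 u [200. 299.] v [130. 156.] A [-0.0048  0.0175] B [-0.0442  0.0422] Z [0.0176 0.0203 0.0229]
block 5312 u [217. 281.] v [145. 228.] A [-0.0743  0.0049] B [-0.0295  0.0282] Z [0.0207 0.0219 0.0232]
```

View pics/w5.png

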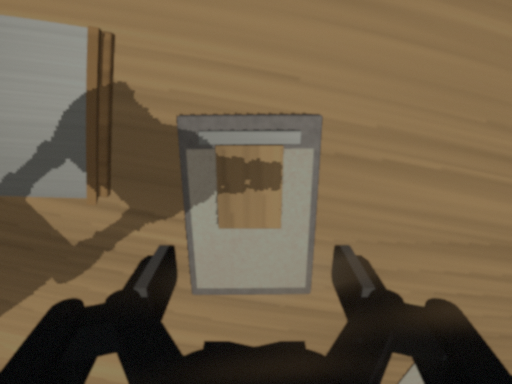

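The block lies wood side up, flat and square against the bar (its end at row 145, columns 217–281). It is centred on the bar (columns 199–300) and clear of the gripper.

```bash
python3 -c "
from workcell import env
print(env.finish_job())"
```

```text
the job is handed in; nothing more can be done
None
```

The job is handed in at about 19 s of robot time: the block flipped by itself over the turning ramp and now lies carved face down on the sheet, one short end against the stop bar and centred to about 1 mm; the hand-in gave no verdict.

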